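Spread the washed nuts over the drying tray

ROBOT

A 6-joint arm with a two-finger parallel gripper is mounted at the origin on the work surface. World frame = base frame: x ahead of the robot, y to its left, z up, the work surface at z = 0. Lengths are in m, angles in degrees, forces in N, time in s.
With the tool pointing down it reaches from about 0.3 to 0.75 m from the base axis. Payload 8.5 kg.
Tool frame: the origin (TCP) lies midway between the tips of the shut fingers; the grasp point (between the pads) lies 19 mm behind it; z points along the fingers, y is the line along which they close (so a half turn about z gives the same grasp; the last joint's range is limited). The gripper opens to 85 mm and grips with 20 to 120 N. Pads are 22 mm wide; open, the fingers measure 114 mm over their backs; the gripper's body (76 mm by 85 mm) begins 54 mm behind the grasp point. The pads swing forward as they close: fully open they stand 13 mm farther back than shut.
Start: joints at [-88.998, 21.807, 74.336, -0, 83.858, -12.336], TCP at [0.127, -0.535, 0.231] pointing down, gripper open.
Joint ranges: [-178.18, 178.18], [-50.72, 133.34], [12.68, 142.11], [-81.47, 261.47], [9.98, 163.14], [-165.26, 165.26]. Speed limits (degrees/s): [136.94, 136.94, 180, 180, 180, 180].

INTERFACE

Orientations are given as a 3x3 rotation matrix whose columns are the frame's x, y, z axes.
In Python, from rig import env gives the robot as it stands. The module is installed in compiled form; this text tells all that it offers.
- The arm moves only by the tool jog_arm, never from a script. Its argument "targets" is a list of rows, each a list of 6 numbers: the shift along the tool's x, y, z in cm, then the turn, a rotation vector about the tool's x, y, z in degrees. A call has 1 to 8 rows; each row is the pose to reach, as a shift and turn from the pose commanded when the call began, along the tool's axes at that moment; what a row does not reach only later rows make up. A row lasts 1/12 s, in which the tool goes at most 41.7 mm and 7.16 degrees, less where a joint would pass 70% of its speed; a pose out of reach is approached as far as the arm can. A call with a gripper value outside its range is refused whole. "hand" is the opening, from 0 (shut) to 1 (fully open), set as the call begins (left out, the last holds). The fingers move at their own pace and stop on an object; "newtons" is the grip in N (left out, the last holds). Time passes only in rows, so rows that repeat a pose let the fingers close. It gives the time, the measured TCP pose, the force, the opening and the grip force at its end, in the units of the state.
- env.observe(): the state, without advancing time (a new reading comes with each control period).
- env.get_image(name): name is "side" or "top"; returns a dict with "frame" (400x640x3 uint8, red, green, blue), "depth" (400x640 float32, m along the optical axis (not along the pixel's ray), 0 where there is no reading), "fovy" (degrees; the focal length in pixels is half the picture's height over the tangent of half this angle, whatever the lens; pixels are square), "cx", "cy" (the principal point, pixels), "k1" (the pictures are not rectified: a ray, as slopes to the right and down, at radius r is drawn at 1 + k1 r^2 times it, then the intrinsics apply), "cam_to_world" (4x4, takes a point from camera to world coordinates). Camera axes: x right, y down, z forward; pixel columns grow to the right and rows downward; lengths in m; the calibration is good to about 2 mm. A picture is of the moment at which its call begins.
- env.close_job(): hands the job in; it is judged then, once.
Trained networks look in the newest picture that a camera, given by its name, has taken for a name from the list of things; names that differ only in an ending like _2 or _b are one class to them, and where a whole thing is asked for, a point or a joint stands for the part that bears it (a point fixed in the world has none). Each returns a list of dicts, best first, with "score" (0 to 1); they miss things now and then, are a little off and sometimes report something else, mostly with a low value. They report only what shows in the picture. A call takes as long as a camera call. They do not tell look-alikes from the thing itself.
- env.regions_of(camera, target): "pixels" (400x640 bool, what is visible of it) and "point" ([row, column] in pixels, amid what is visible of it).
The state is a dict: "time_s": time; "q": joint angles; "qvel": joint speeds; "joint_efforts": joint torques, N m; "position": TCP position; "tool_rot": TCP orientation; "ft_force": force on the tool from outside, world axes, zero at the start; "wrist_torque": the same for the moment, N m; "grip_width": finger opening in m; "gripper_force": force on a finger pad.
Only numpy, scipy, OpenCV 4.12 (cv2) and the standard library are available. Lean on these libraries where they do the work, as an engineer would, in place of code of your own. Each camera call takes 0.05 s, during which the arm holds its last target. There are 200 camera calls.

TASK

Push the green dust cover of the drying tray all the way back, then pick up the red shaker and shake its five steel nuts out evenly over the tray's three bays: every nut in a bay, at least one and no more than three in each. Then set the empty red shaker down flat in the red slot before letting go of it. Leave the cover open, do not touch the nuts with the gripper, and leave the blue shaker and the other things on the bench where they are.

Things in the scene. Friction and masses are not known exactly. Their poses are not given: they have to be found in the camera images.
- tray: Fixed aluminium drying tray, 125 mm (x) by 284 mm (y), origin at the centre of its underside, x away from the robot (yaw within 7 degrees). Three bays in a row along y. Walls and ribs 5 mm thick, tops 34 mm above the bench. Along both ends, outside the 284 mm, run steel guide rails, 8 mm thick, 44 mm high, from x = -62 to +188 mm.
- bay_left (a point): Centre of the floor of the tray's +y bay (floor 4 mm above the bench), 115 mm in x by 88 mm in y inside, walls 30 mm above this floor; axes parallel to the tray's
- bay_mid (a point): The same for the middle bay (bay centres are 93 mm apart)
- bay_right (a point): The same for the -y bay
- cover (a joint): Sliding green sheet over the tray: 0 shut, 0.12 m fully open (hard stop). It moves in the tray's +x direction, away from the robot, against 1.5 to 3 N, out behind the tray between the rails, and stays where it is left. It starts open by 0 to 0.02 m. Its top is 40 mm above the bench.
- cover_handle (a point): Centre of the near (-x) face of the cover's black upright bar, 120 mm long (y), 8 mm thick, from 40 to 66 mm above the bench (this point: 53 mm). Push it from the near side. Fully open, it is 66 mm beyond the tray's origin in x.
- red_shaker: Red shaker: a straight channel 150 mm long (x), 40 mm wide, 29 mm high, shut at the +x end, open at the -x end (mouth), its roof with a 20 mm wide slot along the middle; origin at the centre of its underside. Inside 32 mm wide, 22 mm high, floor 4 mm. Empty 0.22 to 0.37 kg. Starts flat on the bench, left or right of the tray, mouth roughly towards the robot (yaw within 15 degrees).
- red_shaker_grip (a point): A point in the red shaker's grip, 57 mm above its underside, over its middle. The black grip with a red top band stands on the roof, on a bridge across the slot: 44 mm long (x), 14 mm wide (y), from 29 to 75 mm above the underside.
- red_shaker_mouth (a point): Middle of the lower edge of the red shaker's mouth (the whole open end), 75 mm from the middle towards its -x, 4 mm above its underside. The nuts lie behind it in single file: held level they stay in; tipped 17 to 27 degrees mouth-down (friction about 0.4, varies) they begin to slide out.
- nut0: Steel hexagon nut, 24 mm across flats, 13 mm thick, 33 g; origin at its centre, z along its axis. Starts in the red shaker; nut4 lies nearest the mouth, nut0 at the shut end
- nut1: Another such nut
- nut2: Another such nut
- nut3: Another such nut
- nut4: Another such nut
- red_slot: Fixed red cradle, the red shaker's storage slot: an open-topped box 178 mm (x) by 60 mm (y) outside, 168 by 50 mm inside, side walls 24 mm and end plates 30 mm above the bench (186 mm over the end plates); origin at the centre of its underside. The red shaker fits in lengthwise (along x, mouth either way).
- red_slot_floor (a point): Centre of the red slot's inner floor, 5 mm above the bench
- blue_slot: Fixed blue cradle of the same shape, with the blue shaker in it. Red slot, blue slot and red shaker change places between starts.
- blue_shaker: Blue shaker, empty, same shape as the red one, stored in the blue slot: leave it
- wrench: Steel wrench, 190 mm, lying at the back right of the bench: leave it
- hammer: Hammer with yellow handle, 270 mm, lying at the left of the bench: leave it
- glue: White bottle, 160 mm tall, 56 mm across, at the left side: leave it
- tin: Steel can, 90 mm tall, 80 mm across, at the left side: leave it
Not all that is in view belongs to the job. What is shaped like the red_slot but turquoise is not meant.

How it is judged (in metres and radians):
On the way, in this order (a step that is already met when the one before it is completed fails the run):
1. the dust cover is pushed back: more than 108 mm of its 120 mm, with the red shaker still standing on the bench (value of joint cover above 0.108 m and height (world z) of red_shaker below 0.02 m), for 0.2 s.
2. the red shaker is held in the fingers, more than 50 mm above the bench (height (world z) of red_shaker above 0.05 m and contact force between the fingers and red_shaker above 0.5 N), for 0.2 s.
3. all five nuts are in the bays, one to three in each, while the red shaker is held above the bench (more than 40 mm) (x of nut0 in the frame of tray between -0.0575 and 0.0575 m and y of nut0 in the frame of tray between -0.137 and 0.137 m and z of each of nut0, nut1, nut2, nut3, nut4 in the frame of tray below 0.039 m and x of nut1 in the frame of tray between -0.0575 and 0.0575 m and y of nut1 in the frame of tray between -0.137 and 0.137 m and x of nut2 in the frame of tray between -0.0575 and 0.0575 m and y of nut2 in the frame of tray between -0.137 and 0.137 m and x of nut3 in the frame of tray between -0.0575 and 0.0575 m and y of nut3 in the frame of tray between -0.137 and 0.137 m and x of nut4 in the frame of tray between -0.0575 and 0.0575 m and y of nut4 in the frame of tray between -0.137 and 0.137 m and y of any of nut0, nut1, nut2, nut3, nut4 in the frame of tray above 0.0465 m and (y of nut0 in the frame of tray between -0.0465 and 0.0465 m or y of nut1 in the frame of tray between -0.0465 and 0.0465 m or y of nut2 in the frame of tray between -0.0465 and 0.0465 m or y of nut3 in the frame of tray between -0.0465 and 0.0465 m or y of nut4 in the frame of tray between -0.0465 and 0.0465 m) and y of any of nut0, nut1, nut2, nut3, nut4 in the frame of tray below -0.0465 m and height (world z) of red_shaker above 0.04 m and contact force between the fingers and red_shaker above 0.5 N), for 0.2 s.
4. the red shaker is lowered into the red slot, less than 12 mm above its floor, while the fingers still hold it (x of red_shaker in the frame of red_slot_floor between -0.014 and 0.014 m and y of red_shaker in the frame of red_slot_floor between -0.009 and 0.009 m and z of red_shaker in the frame of red_slot_floor below 0.012 m and angle between the x axis of red_shaker and the x axis of red_slot, either way round below 0.12 rad and contact force between the fingers and red_shaker above 0.5 N), for 0.1 s.
At the end, for the whole second after the job is handed in: All five nuts at rest inside the bays (centre under 39 mm above the bench), one to three in each; red shaker at rest, flat on the red slot's floor (14 mm lengthwise, 9 mm sideways, 5 mm up, tilt 0.06, aligned 0.12 rad, either way round); cover open over 100 mm (x of nut0 in the frame of tray between -0.0575 and 0.0575 m and y of nut0 in the frame of tray between -0.137 and 0.137 m and z of each of nut0, nut1, nut2, nut3, nut4 in the frame of tray below 0.039 m and x of nut1 in the frame of tray between -0.0575 and 0.0575 m and y of nut1 in the frame of tray between -0.137 and 0.137 m and x of nut2 in the frame of tray between -0.0575 and 0.0575 m and y of nut2 in the frame of tray between -0.137 and 0.137 m and x of nut3 in the frame of tray between -0.0575 and 0.0575 m and y of nut3 in the frame of tray between -0.137 and 0.137 m and x of nut4 in the frame of tray between -0.0575 and 0.0575 m and y of nut4 in the frame of tray between -0.137 and 0.137 m and y of any of nut0, nut1, nut2, nut3, nut4 in the frame of tray above 0.0465 m and (y of nut0 in the frame of tray between -0.0465 and 0.0465 m or y of nut1 in the frame of tray between -0.0465 and 0.0465 m or y of nut2 in the frame of tray between -0.0465 and 0.0465 m or y of nut3 in the frame of tray between -0.0465 and 0.0465 m or y of nut4 in the frame of tray between -0.0465 and 0.0465 m) and y of any of nut0, nut1, nut2, nut3, nut4 in the frame of tray below -0.0465 m and x of red_shaker in the frame of red_slot_floor between -0.014 and 0.014 m and y of red_shaker in the frame of red_slot_floor between -0.009 and 0.009 m and z of red_shaker in the frame of red_slot_floor below 0.005 m and angle between the x axis of red_shaker and the x axis of red_slot, either way round below 0.12 rad and angle between red_shaker's own z axis and vertical below 0.06 rad and value of joint cover above 0.1 m and linear speed of red_shaker below 0.02 m/s and linear speed of each of nut0, nut1, nut2, nut3, nut4 below 0.03 m/s); the robot touches nothing.
It fails at once if the gripper's fingers touch a nut (contact force between the fingers and nut0 above 0.5 N or contact force between the fingers and nut1 above 0.5 N or contact force between the fingers and nut2 above 0.5 N or contact force between the fingers and nut3 above 0.5 N or contact force between the fingers and nut4 above 0.5 N).
It fails at once if the blue shaker, wrench, hammer, bottle or can is moved more than 30 mm (distance of any of blue_shaker, wrench, hammer, glue, tin from where it was at the start of the episode above 0.03 m).
It also fails if it takes over 72 s, if anything falls off the work surface, if the arm or the gripper's body presses on something with over 40 N, if the wrist force passes 120 N, or if a joint passes its speed limit or range.

## Working session

There is one attempt and no reset: what is moved stays moved. The work goes in short steps, Python scripts to look and compute and a tool call to move; the robot and the scene stay as the last step left them, time stands still between calls to the robot, and variables do not carry over. Pictures are saved under pics/ and viewed, at most 10 in all, crops included, and the job is handed in when it is done.

Besides the shell and the picture viewer there is one more tool, called after "Emit:" as a command line: name --pt "numbers of a row" for each row, then --argument value for the rest. jog_arm: Moves the arm, as the interface text tells. Its arguments: {"type":"object","properties":{"targets":{"type":"array","items":{"type":"array","items":{"type":"number"}}},"hand":{"type":"number"},"newtons":{"type":"number"}},"required":["targets"]}

```bash
mkdir -p pics
cat > h.py <<'E'
import numpy as np, cv2
from rig import env
def K(im):
    f=200/np.tan(np.radians(im['fovy'])/2); return f,im['cx'],im['cy'],im['k1']
def cloud(im):
    f,cx,cy,k=K(im)
    v,u=np.mgrid[0:400,0:640]
    xd=(u-cx)/f; yd=(v-cy)/f
    x,y=xd.copy(),yd.copy()
    for _ in range(20):
        s=1+k*(x*x+y*y); x=xd/s; y=yd/s
    d=im['depth']; P=np.stack([x*d,y*d,d],-1)
    T=np.array(im['cam_to_world'])
    W=P@T[:3,:3].T+T[:3,3]; W[d==0]=np.nan
    return W
def proj(im,p):
    f,cx,cy,k=K(im); T=np.array(im['cam_to_world'])
    c=(np.asarray(p)-T[:3,3])@T[:3,:3]
    x,y=c[...,0]/c[...,2],c[...,1]/c[...,2]; s=1+k*(x*x+y*y)
    return np.stack([x*s*f+cx,y*s*f+cy],-1)
def save(n,im): cv2.imwrite('pics/'+n,cv2.cvtColor(im['frame'],cv2.COLOR_RGB2BGR))
def rect(P):  # xy points -> center, size, yaw(deg) of long side
    (c,s,a)=cv2.minAreaRect((P[:,:2]*1000).astype(np.float32))
    if s[0]<s[1]: s=s[::-1]; a+=90
    a=(a+90)%180-90
    return np.round(c,1),np.round(s,1),round(a,2)
E
python3 - <<'E'
from h import *
for c in ['top','side']:
    im=env.get_image(c); save(c+'0.png',im); W=cloud(im)
    np.save(c+'W.npy',W); np.save(c+'F.npy',im['frame'])
    print(c,im['fovy'],im['k1'],np.round(im['cam_to_world'],3).tolist())
    for n in ['tray','cover','cover_handle','red_shaker','red_shaker_grip','red_slot','blue_slot','blue_shaker','glue','tin','hammer','wrench']:
        for r in env.regions_of(c,n)[:3]:
            P=W[r['pixels']]; P=P[~np.isnan(P[:,0])]
            if len(P)<5: print(n,r['score'],'few');continue
            print(n,round(r['score'],2),[round(float(x)) for x in r['point']],len(P),rect(P),'z',np.round(np.percentile(P[:,2],[2,50,98]),3))
E
```

```text
top 42.22220684591944 0.0322820905169462 [[0.019, -0.991, 0.129, 0.283], [-1.0, -0.02, -0.008, -0.006], [0.01, -0.129, -0.992, 1.573], [0.0, 0.0, 0.0, 1.0]]
tray 0.81 [192, 310] 4542 (array([555.6,  15.8]), array([308.3, 243.8]), -88.12) z [0.016 0.039 0.062]
tray 0.62 [179, 409] 569 (array([ 547.1, -288.8]), array([149.3,  41.3]), 13.3) z [-0.     0.028  0.078]
cover 0.74 [190, 310] 3972 (array([508.9,   9.9]), array([285. , 138.9]), -86.77) z [0.032 0.039 0.063]
cover_handle 0.56 [192, 305] 3825 (array([504.6,  10.8]), array([283.1, 126. ]), -87.1) z [0.033 0.04  0.063]
red_shaker_grip 0.84 [178, 406] 739 (array([ 550.8, -293. ]), array([159.4,  52.8]), 13.9) z [-0.004  0.026  0.078]
red_shaker_grip 0.69 [189, 308] 3903 (array([509.1,  12.4]), array([285.2, 138.4]), -88.07) z [0.032 0.04  0.063]
red_shaker_grip 0.52 [161, 405] 42 (array([ 604.6, -278.5]), array([23.8, 17.3]), 11.02) z [0.01  0.016 0.025]
red_slot 0.93 [190, 450] 1354 (array([ 514.4, -420.9]), array([187.9,  71. ]), 4.87) z [-0.003  0.007  0.03 ]
red_slot 0.73 [251, 426] 303 (array([ 338.9, -346.5]), array([66.1, 41
[... 2588 characters left out ...]
314] 560 (array([497.5, 274. ]), array([146.3,  72.6]), 5.57) z [0.006 0.034 0.081]
glue 0.76 [336, 295] 545 (array([534.9, 522.2]), array([95.6, 57. ]), -83.07) z [0.001 0.099 0.162]
glue 0.26 [165, 312] 367 (array([ 551.8, -304.2]), array([142.4,  88.3]), 13.36) z [0.001 0.025 0.073]
tin 0.67 [338, 344] 760 (array([370.2, 517.7]), array([110.7,  86.3]), 75.15) z [0.004 0.088 0.094]
tin 0.44 [164, 311] 409 (array([ 547.3, -306.2]), array([153.5,  95.5]), 8.36) z [0.    0.024 0.074]
hammer 0.84 [316, 269] 812 (array([590.2, 482.3]), array([267.9, 107.8]), -8.37) z [-0.003  0.022  0.032]
wrench 0.61 [158, 279] 148 (array([ 716.8, -336.4]), array([179.2,  40.3]), 6.55) z [-0.003  0.005  0.013]
```

View pics/top0.png

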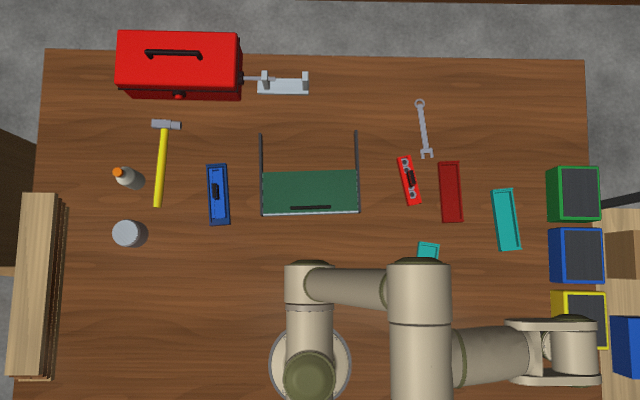

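View pics/side0.png

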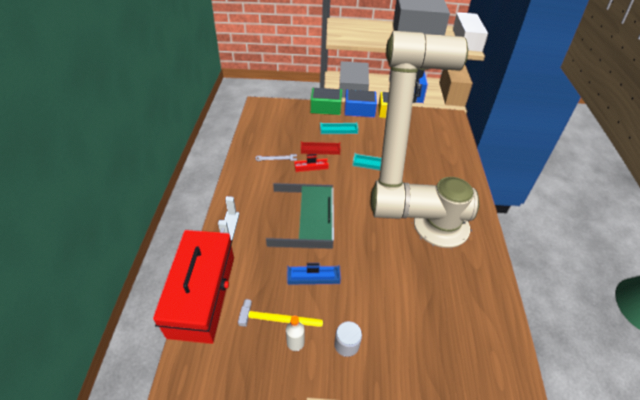

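The top view shows the red shaker at (col 409, row 180), mouth toward the robot. The red slot is at (450, 190), and the turquoise decoys are at (507, 218) and (428, 250). The green cover is at (310, 190) with its bar at (310, 207), and the blue shaker in its slot is at (218, 194). Next I'll refine the poses.

```bash
cat > m.py <<'E'
from h import *
def box(W,x0,x1,y0,y1,z0,z1):
    return (W[...,0]>x0)&(W[...,0]<x1)&(W[...,1]>y0)&(W[...,1]<y1)&(W[...,2]>z0)&(W[...,2]<z1)
for c in ['top','side']:
    W=np.load(c+'W.npy'); F=np.load(c+'F.npy').astype(int)
    hsv=cv2.cvtColor(F.astype(np.uint8),cv2.COLOR_RGB2HSV); H,S,V=[hsv[...,i].astype(int) for i in range(3)]
    red=((H<8)|(H>172))&(S>150)
    def rep(n,m):
        P=W[m]; print(c,n,len(P),rect(P) if len(P)>4 else '', 'mean',np.round(P.mean(0),4) if len(P) else '')
        return P
    g=box(W,.35,.75,-.2,.25,.025,.06)&(H>65)&(H<90)&(S>80); P=rep('cover',g)
    P=rep('bar',box(W,.35,.6,-.1,.12,.05,.075))
    r=box(W,.5,.78,-.2,.25,.02,.055)&(S<90)&(V<110); P=rep('rails',r)
    for s in (1,-1):
        Q=P[(P[:,1]-.013)*s>0.1]
        if len(Q)>5:
            k=cv2.fitLine((Q[:,:2]).astype(np.float32),cv2.DIST_HUBER,0,.01,.01).ravel(); print('  rail',s,len(Q),np.degrees(np.arctan(k[1]/k[0])),k[2:],'xr',np.percentile(Q[:,0],[1,99]),np.median(Q[:,2]))
    P=rep('shaker body',box(W,.42,.66,-.36,-.22,.02,.036)&red)
    P=rep('shaker grip',box(W,.45,.62,-.36,-.22,.05,.09))
    P=rep('redslot',box(W,.38,.66,-.5,-.36,.015,.04)&red)
    P=rep('slot any',box(W,.38,.66,-.5,-.36,-.005,.04)&red)
    P=rep('turq',box(W,.25,.45,-.45,-.25,.01,.05))
o=env.observe(); print(np.round(o['tool_rot'],3).tolist(),o['position'],o['time_s'],o['ft_force'])
for c in ['top']:
    F=np.load(c+'F.npy')[120:260,370:530]; cv2.imwrite('pics/crop0.png',cv2.cvtColor(cv2.resize(F,None,fx=5,fy=4.2,interpolation=2)[:590],cv2.COLOR_RGB2BGR))
E
python3 m.py
```

```text
top cover 3622 (array([505. ,   9.8]), array([282.1, 124.3]), -87.0) mean [0.5066 0.0105 0.0395]
top bar 140 (array([485.2,   1.7]), array([202.6,  87.1]), -75.48) mean [0.4566 0.0085 0.0631]
top rails 424 (array([590.4,  15.1]), array([300.7, 192.9]), -87.44) mean [0.589  0.0148 0.0419]
  rail 1 203 3.9985714 [0.573995   0.15831444] xr [0.50177463 0.67838111] 0.042470380323222034
  rail -1 199 2.9006197 [ 0.5931797  -0.13017903] xr [0.50111968 0.69185757] 0.042913197806532244
top shaker body 335 (array([ 547.8, -288.7]), array([150.2,  41.1]), 13.34) mean [ 0.5467 -0.2852  0.0279]
top shaker grip 103 (array([ 547. , -288.8]), array([45.6, 15.9]), 13.32) mean [ 0.5462 -0.2876  0.0717]
top redslot 410 (array([ 514.9, -417.6]), array([185.8,  62.2]), 4.14) mean [ 0.5152 -0.417   0.0234]
top slot any 1331 (array([ 518.6, -417.7]), array([194.2,  66.4]), 2.13) mean [ 0.5163 -0.4185  0.0106]
top turq 256 (array([ 383.9, -380.9]), array([142.3, 127.3]), -4.72) mean [ 0.3785 -0.3759  0.0226]
side cover 1533 (array([509. ,   7.5]), array([286.3, 117. ]), -87.17) mean [0.5087 0.0152 0.0393]
s
[... 345 characters left out ...]
81316 0.69065869] 0.03755841504206647
side shaker body 169 (array([ 547.5, -288.4]), array([148.7,  49.5]), 11.48) mean [ 0.5465 -0.2837  0.027 ]
side shaker grip 61 (array([ 547.8, -287.7]), array([40. , 24.2]), 6.3) mean [ 0.5476 -0.2852  0.0665]
side redslot 188 (array([ 518.1, -414.8]), array([181.2,  75. ]), 0.87) mean [ 0.5168 -0.4142  0.0217]
side slot any 493 (array([ 513. , -420.5]), array([188. , 119.9]), 5.34) mean [ 0.5159 -0.417   0.0122]
side turq 208 (array([ 355.6, -363.8]), array([237.2,  96. ]), -23.94) mean [ 0.3329 -0.3519  0.0198]
[[0.973, 0.231, 0.0], [0.231, -0.973, -0.0], [0.0, 0.0, -1.0]] [ 0.12687867 -0.53514758  0.23132491] 1.3 [-0.17814048  0.24241557  1.11019754]
```

View pics/crop0.png

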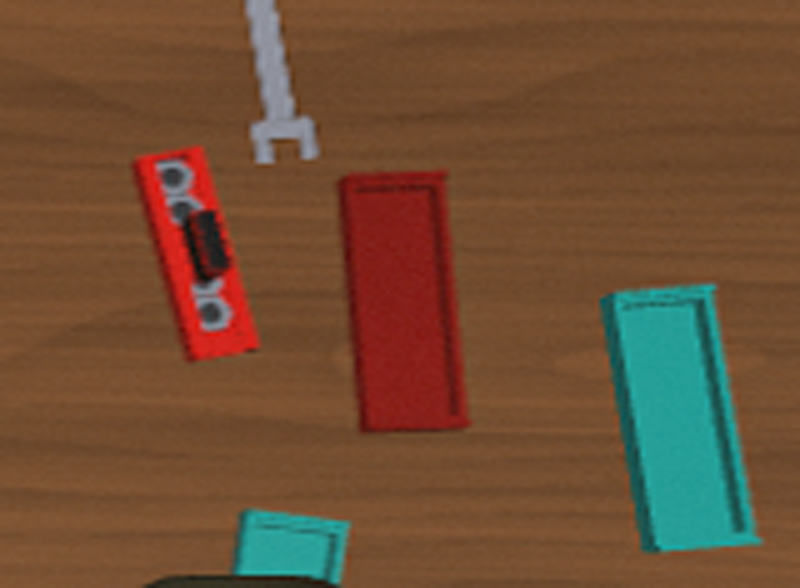

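```bash
cat > go.py <<'E'
from h import *
from scipy.spatial.transform import Rotation as R
def Rt(yaw,pitch=0):
    # tool x along yaw; z down; pitch>0 = mouth(-x end) down
    B=np.diag([1,-1,-1.]); return (R.from_euler('z',yaw,degrees=True)*R.from_euler('y',-pitch,degrees=True)).as_matrix()@B
def st():
    o=env.observe(); print('t',round(o['time_s'],2),'p',np.round(o['position'],4),'F',np.round(o['ft_force'],2),'w',round(o['grip_width'],4),'gf',round(o['gripper_force'],1),'q',np.round(o['q'],1)); return o
def plan(*wps,p=None,r=None):
    # waypoints (pos, yaw, pitch): shifts from current pose
    o=st(); p0=np.array(o['position']) if p is None else np.array(p); r0=np.array(o['tool_rot']) if r is None else r
    lp,lr=p0,r0
    for q,y,t in wps:
        r1=Rt(y,t); d=r0.T@(np.array(q)-p0)*100; w=R.from_matrix(r0.T@r1).as_rotvec(degrees=True)
        n=max(np.linalg.norm(np.array(q)-lp)/.0417,R.from_matrix(lr.T@r1).magnitude()*57.3/7.16); lp,lr=np.array(q),r1
        print(np.round(np.r_[d,w],2).tolist(),'rows>=',round(n,1))
E
python3 - <<'E'
from go import *
plan(((.405,.004,.2),3.1,0),((.42,.004,.055),3.1,0),((.556,.0118,.055),3.1,0))
E
```

```text
t 1.3 p [ 0.1269 -0.5351  0.2313] F [-0.18  0.24  1.11] w 0.0852 gf 0.0 q [-89.   21.8  74.3   0.   83.9 -12.3]
[39.5, -46.05, 3.13, 0.0, -0.0, 10.24] rows>= 14.6
[40.96, -45.7, 17.63, 0.0, -0.0, 10.24] rows>= 3.5
[54.37, -43.32, 17.63, 0.0, -0.0, 10.24] rows>= 3.3
```

Emit:
jog_arm --pt "39.5 -46.05 3.1 0 0 10.2" --pt "39.5 -46.05 3.1 0 0 10.2" --pt "39.5 -46.05 3.1 0 0 10.2" --pt "39.5 -46.05 3.1 0 0 10.2" --pt "39.5 -46.05 3.1 0 0 10.2" --pt "39.5 -46.05 3.1 0 0 10.2" --pt "39.5 -46.05 3.1 0 0 10.2" --pt "39.5 -46.05 3.1 0 0 10.2" --hand 0 --newtons 60

```text
time_s: 1.97
position: [0.2798, -0.2375, 0.2144]
tool_rot: [[0.999, 0.054, 0.001], [0.054, -0.999, -0.001], [0.0, 0.001, -1.0]]
ft_force: [1.5, -0.8, -0.0]
grip_width: -0.0003
gripper_force: 0.0
```

Run:
```python
from go import *
plan(((.405,.004,.2),3.1,0),((.42,.004,.055),3.1,0),((.556,.0118,.055),3.1,0))
```

```text
t 1.97 p [ 0.2798 -0.2375  0.2144] F [ 1.53 -0.76 -0.04] w -0.0003 gf 0.0 q [-59.    4.  101.7   0.   74.3  27.9]
[13.8, -23.44, 1.43, 0.04, -0.03, -0.0] rows>= 6.5
[15.29, -23.36, 15.93, 0.04, -0.03, -0.0] rows>= 3.5
[28.92, -23.41, 15.94, 0.04, -0.03, -0.0] rows>= 3.3
```

Emit:
jog_arm --pt "13.8 -23.4 1.4 0 0 0" --pt "13.8 -23.4 1.4 0 0 0" --pt "13.8 -23.4 1.4 0 0 0" --pt "13.8 -23.4 1.4 0 0 0" --pt "13.8 -23.4 1.4 0 0 0" --pt "13.8 -23.4 1.4 0 0 0" --pt "13.8 -23.4 1.4 0 0 0" --pt "13.8 -23.4 1.4 0 0 0"

```text
time_s: 2.63
position: [0.4055, 0.0051, 0.2002]
tool_rot: [[0.998, 0.06, 0.0], [0.06, -0.998, 0.001], [0.0, -0.001, -1.0]]
ft_force: [-0.7, -0.6, 0.7]
grip_width: 0.0001
gripper_force: 0.0
```

Run:
```python
from go import *
plan(((.418,.004,.055),3.1,0),((.556,.0118,.055),3.1,0))
```

```text
t 2.63 p [0.4055 0.0051 0.2002] F [-0.74 -0.61  0.73] w 0.0001 gf 0.0 q [-16.2   9.   98.4   0.   72.6  70.4]
[1.24, 0.19, 14.52, -0.04, -0.02, 0.31] rows>= 3.5
[15.06, 0.24, 14.52, -0.04, -0.02, 0.31] rows>= 3.3
```

Emit:
jog_arm --pt "0.6 0.2 4 0 0 0.3" --pt "1.2 0.2 8 0 0 0.3" --pt "1.2 0.2 12 0 0 0.3" --pt "1.2 0.2 14.5 0 0 0.3" --pt "1.2 0.2 14.5 0 0 0.3" --pt "1.2 0.2 14.5 0 0 0.3"

```text
time_s: 3.13
position: [0.4163, 0.0001, 0.0553]
tool_rot: [[0.999, 0.049, -0.002], [0.049, -0.999, 0.0], [-0.002, -0.001, -1.0]]
ft_force: [0.7, 0.1, 1.0]
grip_width: 0.0001
gripper_force: 0.0
```

Emit:
jog_arm --pt "1.5 0 0 0 0 0" --pt "3.5 0 0 0 0 0" --pt "5.5 0 0 0 0 0" --pt "7.5 0 0 0 0 0" --pt "9.5 0 0 0 0 0" --pt "11.5 0 0 0 0 0" --pt "12.5 0 0 0 0 0" --pt "13 0 0 0 0 0"

```text
time_s: 3.8
position: [0.5482, 0.0066, 0.0578]
tool_rot: [[0.999, 0.05, 0.004], [0.05, -0.999, -0.001], [0.004, 0.001, -1.0]]
ft_force: [-2.2, -0.6, 1.3]
grip_width: 0.0002
gripper_force: 0.9
```

Emit:
jog_arm --pt "0.3 0 0.1 0 0 0" --pt "0.6 0 0.2 0 0 0" --pt "0.9 0 0.2 0 0 0" --pt "0.9 0 0.2 0 0 0"

```text
time_s: 4.13
position: [0.5556, 0.0074, 0.0538]
tool_rot: [[0.999, 0.049, 0.001], [0.049, -0.999, -0.0], [0.001, 0.0, -1.0]]
ft_force: [0.2, 0.6, 0.3]
grip_width: 0.0003
gripper_force: 0.0
```

Run:
```python
from go import *
st()
for c in ['top','side']:
    im=env.get_image(c); W=cloud(im); F=im['frame']
    hsv=cv2.cvtColor(F,cv2.COLOR_RGB2HSV); H,S=hsv[...,0].astype(int),hsv[...,1].astype(int)
    g=(W[...,0]>.35)&(W[...,0]<.8)&(abs(W[...,1])<.22)&(W[...,2]>.025)&(W[...,2]<.06)&(H>65)&(H<90)&(S>80)
    P=W[g]; print(c,len(P),rect(P))
```

```text
t 4.13 p [0.5556 0.0074 0.0538] F [0.19 0.62 0.26] w 0.0003 gf 0.0 q [-11.5  33.2  87.6   0.   59.2  75.7]
top 1716 (array([618.8,  15.5]), array([281.6, 126.2]), -87.16)
side 1470 (array([620.9,  12.7]), array([282.1, 118.4]), -86.94)
```

Emit:
jog_arm --pt "0.4 0 0 0 0 0" --pt "0.8 0 0 0 0 0" --pt "0.8 0 0 0 0 0"

```text
time_s: 4.48
position: [0.557, 0.0078, 0.0531]
tool_rot: [[0.999, 0.051, -0.017], [0.051, -0.999, -0.0], [-0.017, -0.001, -1.0]]
ft_force: [-30.3, -5.8, 20.9]
grip_width: -0.0001
gripper_force: 15.3
```

Emit:
jog_arm --pt "-1.5 0 0 0 0 0" --pt "-2 0 -2 0 0 0" --pt "-2 0 -6 0 0 0" --pt "-2 0 -10 0 0 0" --pt "-2 0 -12 0 0 0" --pt "-2 0 -12 0 0 0" --hand 1

```text
time_s: 4.98
position: [0.5453, 0.0065, 0.1783]
tool_rot: [[0.999, 0.05, 0.009], [0.05, -0.999, -0.002], [0.009, 0.002, -1.0]]
ft_force: [0.4, -0.1, 0.1]
grip_width: 0.0722
gripper_force: 0.0
```

Run:
```python
from go import *
plan(((.547,-.2885,.14),13.3,0),((.547,-.2885,.04),13.3,0))
```

```text
t 4.98 p [0.5453 0.0065 0.1783] F [ 0.38 -0.05  0.05] w 0.0722 gf 0.0 q [-11.8  23.7  80.6   0.   75.2  75.4]
[-1.33, 29.47, 3.88, 0.18, -0.51, -10.45] rows>= 7.1
[-1.42, 29.44, 13.88, 0.18, -0.51, -10.45] rows>= 2.4
```

Emit:
jog_arm --pt "-1.3 29.5 3.9 0.2 -0.5 -10.4" --pt "-1.3 29.5 3.9 0.2 -0.5 -10.4" --pt "-1.3 29.5 3.9 0.2 -0.5 -10.4" --pt "-1.3 29.5 3.9 0.2 -0.5 -10.4" --pt "-1.3 29.5 3.9 0.2 -0.5 -10.4" --pt "-1.3 29.5 3.9 0.2 -0.5 -10.4" --pt "-1.3 29.5 3.9 0.2 -0.5 -10.4" --pt "-1.3 29.5 3.9 0.2 -0.5 -10.4"

```text
time_s: 5.65
position: [0.5439, -0.2939, 0.132]
tool_rot: [[0.974, 0.224, -0.011], [0.224, -0.974, 0.002], [-0.01, -0.004, -1.0]]
ft_force: [-0.8, -0.0, 0.5]
grip_width: 0.0857
gripper_force: 0.0
```

Emit:
jog_arm --pt "0 0 0 0 0 0" --pt "0 0 0 0 0 0"

```text
time_s: 5.82
position: [0.5447, -0.288, 0.1334]
tool_rot: [[0.974, 0.228, -0.01], [0.228, -0.974, 0.004], [-0.009, -0.006, -1.0]]
ft_force: [0.2, 0.1, 0.1]
grip_width: 0.0851
gripper_force: 0.0
```

Run:
```python
from go import *
plan(((.547,-.2885,.04),13.3,0))
```

```text
t 5.82 p [ 0.5447 -0.288   0.1334] F [0.24 0.05 0.14] w 0.0851 gf 0.0 q [-38.8  33.2  71.4  -0.2  75.9  38.1]
[0.3, 0.15, 9.34, -0.34, 0.53, -0.11] rows>= 2.2
```

Emit:
jog_arm --pt "0.3 0.1 4 -0.3 0.5 0" --pt "0.3 0.1 7 -0.3 0.5 0" --pt "0.3 0.1 9 -0.3 0.5 0" --pt "0.3 0.1 9.3 -0.3 0.5 0" --pt "0.3 0.1 9.3 -0.3 0.5 0" --pt "0.3 0.1 9.3 -0.3 0.5 0"

```text
time_s: 6.32
position: [0.5482, -0.2879, 0.0428]
tool_rot: [[0.973, 0.23, 0.002], [0.23, -0.973, -0.002], [0.002, 0.002, -1.0]]
ft_force: [-0.1, -0.7, 0.9]
grip_width: 0.0856
gripper_force: 0.0
```

Emit:
jog_arm --pt "0 0 0 0 0 0" --pt "0 0 0 0 0 0" --pt "0 0 0 0 0 0" --pt "0 0 0 0 0 0" --pt "0 0 0 0 0 0" --pt "0 0 0 0 0 0" --hand 0 --newtons 70

```text
time_s: 6.82
position: [0.5474, -0.2888, 0.0416]
tool_rot: [[0.973, 0.229, 0.001], [0.229, -0.973, -0.002], [0.001, 0.002, -1.0]]
ft_force: [0.4, 7.6, -4.8]
grip_width: 0.0133
gripper_force: 71.0
```

Emit:
jog_arm --pt "0 0 -0.5 0 0 0" --pt "0 0 -1.5 0 0 0" --pt "0 0 -3 0 0 0" --pt "0 0 -5 0 0 0" --pt "0 0 -7 0 0 0" --pt "0 0 -9 0 0 0" --pt "0 0 -10 0 0 0" --pt "0 0 -10 0 0 0"

```text
time_s: 7.48
position: [0.548, -0.2889, 0.144]
tool_rot: [[0.973, 0.229, 0.004], [0.229, -0.973, -0.004], [0.003, 0.005, -1.0]]
ft_force: [0.2, 0.3, -3.6]
grip_width: 0.0129
gripper_force: 68.6
```

Run:
```python
from go import *
# tray frame
T=np.array([.499,.0085]); a=np.radians(3.1)
def tr(x,y): return T+np.array([np.cos(a)*x-np.sin(a)*y,np.sin(a)*x+np.cos(a)*y])
plan(((*tr(.09,-.093),.17),3.1,0))
for c in ['top','side']:
    im=env.get_image(c); save(c+'1.png',im)
    F=im['frame'][100:300,240:480]; 
    cv2.imwrite('pics/c1%s.png'%c,cv2.cvtColor(cv2.resize(F,None,fx=1.6,fy=2,interpolation=2),cv2.COLOR_RGB2BGR))
a,b=[cv2.imread('pics/c1%s.png'%c) for c in('top','side')]; cv2.imwrite('pics/c1.png',np.hstack([a,b]))
```

```text
t 7.48 p [ 0.548  -0.2889  0.144 ] F [ 0.15  0.29 -3.63] w 0.0129 gf 68.6 q [-38.7  32.6  70.8  -0.   76.3  38. ]
[9.27, -19.32, -2.66, 0.24, -0.21, 10.14] rows>= 5.2
```

View pics/c1.png

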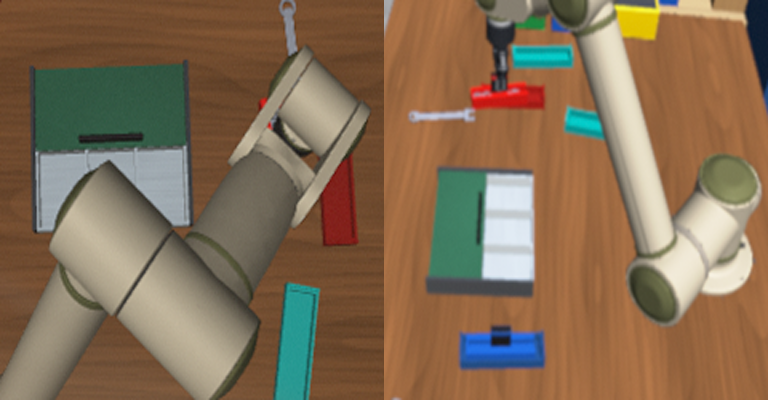

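```bash
cat >> go.py <<'E'
T=np.array([.499,.0085]); A=np.radians(3.1)
def tr(x,y): return T+np.array([np.cos(A)*x-np.sin(A)*y,np.sin(A)*x+np.cos(A)*y])
def pour(i,pitch,z=.125,x=.065): return ((*tr(x,.093*i),z),3.1,pitch)
E
python3 - <<'E'
from go import *
r=Rt(3.1,24); print(r@np.array([-.075,0,.0376]))
plan(pour(-1,-4,.14),pour(-1,0,.125))
im=env.get_image('side'); W=cloud(im)
m=(W[...,0]>.4)&(W[...,0]<.58)&(abs(W[...,1])<.2)&(W[...,2]<.01)&(im['frame'].min(-1)>130)
print('floor',m.sum(),rect(W[m]))
E
```

```text
[-0.05314473 -0.00287822 -0.06485456]
t 7.58 p [ 0.547  -0.2881  0.1407] F [ 0.47 -0.16 -4.63] w 0.0129 gf 68.6 q [-38.7  32.8  71.   -0.   76.2  38. ]
[6.89, -19.68, 0.07, 0.37, -3.98, 10.13] rows>= 5.0
[6.89, -19.68, 1.57, 0.01, 0.01, 10.14] rows>= 0.6
floor 1078 (array([498.1, -20.6]), array([286. , 122.4]), -87.04)
```

Emit:
jog_arm --pt "0.4 -1.2 0 0.2 -2 1" --pt "1.2 -3.5 0 0.3 -3 2" --pt "2.3 -6.5 0 0.4 -4 4" --pt "3.4 -9.8 0 0.4 -4 6" --pt "4.5 -13 0 0.4 -4 8" --pt "5.6 -16 0 0.4 -4 9" --pt "6.5 -18.5 0 0.4 -4 10" --pt "6.9 -19.7 0.1 0.4 -4 10.1"

```text
time_s: 8.3
position: [0.5689, -0.0775, 0.1389]
tool_rot: [[0.996, 0.056, -0.072], [0.056, -0.998, -0.002], [-0.072, -0.002, -0.997]]
ft_force: [-0.6, 0.8, -3.2]
grip_width: 0.0132
gripper_force: 68.8
```

Emit:
jog_arm --pt "0 0 0 0 0 0" --pt "0 0 0 0 0 0" --pt "0 0 0 0 0 0"

```text
time_s: 8.55
position: [0.5692, -0.0819, 0.1395]
tool_rot: [[0.996, 0.054, -0.07], [0.054, -0.999, -0.004], [-0.07, 0.0, -0.998]]
ft_force: [-0.2, -0.1, -3.8]
grip_width: 0.0132
gripper_force: 68.8
```

```bash
cat > look.py <<'E'
import sys
from go import *
def look(n):
    im=env.get_image('side'); W=cloud(im); save(n+'.png',im)
    F=im['frame'][150:260,255:375]; cv2.imwrite('pics/%s_c.png'%n,cv2.cvtColor(cv2.resize(F,None,fx=5,fy=5,interpolation=2),cv2.COLOR_RGB2BGR))
    o=env.regions_of('side','nut0')
    for r in o:
        P=W[r['pixels']]; P=P[~np.isnan(P[:,0])]; p=np.median(P,0) if len(P) else [0]*3
        d=np.array(p[:2])-T; ca,sa=np.cos(A),np.sin(A)
        print(round(r['score'],2),[round(float(x)) for x in r['point']],len(P),'tray xy',np.round([ca*d[0]+sa*d[1],-sa*d[0]+ca*d[1]],3),'z',round(float(p[2]),3))
if __name__=='__main__': look(sys.argv[1])
E
python3 - <<'E'
from look import *
plan(pour(-1,0),pour(-1,12),pour(-1,18))
look('s2')
E
```

```text
t 8.55 p [ 0.5692 -0.0819  0.1395] F [-0.15 -0.08 -3.77] w 0.0132 gf 68.8 q [-19.3  30.5  75.6  -1.6  77.6  68. ]
[0.08, -0.1, 1.45, 0.01, 4.04, 0.0] rows>= 0.6
[0.08, -0.1, 1.45, 0.01, 16.04, 0.0] rows>= 1.7
[0.08, -0.1, 1.45, 0.01, 22.04, 0.0] rows>= 0.8
```

View pics/s2_c.png

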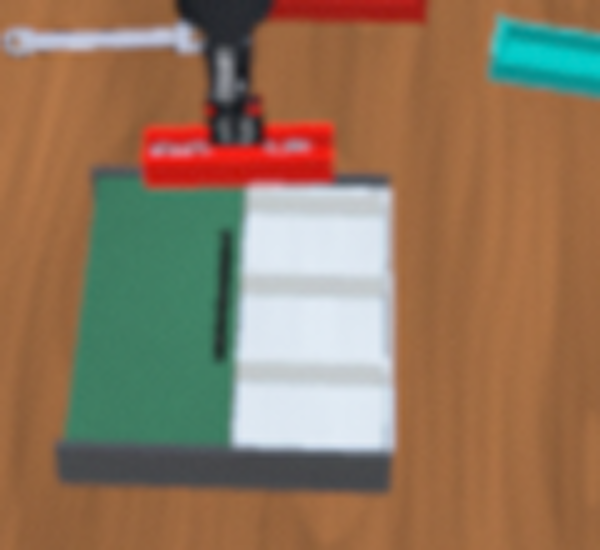

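Emit:
jog_arm --pt "0.1 -0.1 0.5 0 4 0" --pt "0.1 -0.1 1 0 9 0" --pt "0.1 -0.1 1.4 0 14 0" --pt "0.1 -0.1 1.4 0 18 0" --pt "0.1 -0.1 1.4 0 21 0" --pt "0.1 -0.1 1.4 0 22 0" --pt "0.1 -0.1 1.4 0 22 0"

```text
time_s: 9.23
position: [0.5685, -0.0806, 0.1259]
tool_rot: [[0.95, 0.053, 0.308], [0.051, -0.999, 0.017], [0.308, -0.0, -0.951]]
ft_force: [-0.6, -0.7, -4.1]
grip_width: 0.0133
gripper_force: 68.8
```

```bash
cat > slot.py <<'E'
from go import *
import sys
def slot(n):
    """nuts in slot: project slot line points (shaker frame) into the side picture, sample greyness"""
    im=env.get_image('side'); save(n+'.png',im); o=env.observe(); p=np.array(o['position']); r=np.array(o['tool_rot'])
    f=im['frame'].astype(float); s=''
    for x in np.arange(-74,76,4)/1000:
        q=p+r@np.array([x,0,.0416-.017]); u,v=proj(im,q); c=cv2.remap(f.astype(np.float32),np.float32([[u]]),np.float32([[v]]),1)[0,0]
        s+='%d '%min(c[1],c[2])
    print('mouth->end G:',s)
    W=cloud(im); cnt=[]
    # bays: dark/grey pixels vs white floor
    hsv=cv2.cvtColor(im['frame'],cv2.COLOR_RGB2HSV)
    for i in(-1,0,1):
        pts=np.array([[*tr(x,.093*i+y),.004] for x,y in[(-.055,-.042),(.055,-.042),(.055,.042),(-.055,.042)]])
        k=np.zeros((400,640),np.uint8); cv2.fillPoly(k,[proj(im,pts).round().astype(np.int32)],1)
        v=im['frame'].max(-1)[k>0]; z=W[...,2][k>0]; cnt.append((int(k.sum()),int((v<170).sum()),int(((z>.011)&(z<.025)).sum())))
    print('bays R,M,L (area,dark,z):',cnt)
    return im
if __name__=='__main__':
    st(); im=slot(sys.argv[1])
    F=im['frame'][150:260,255:375]; cv2.imwrite('pics/%s_c.png'%sys.argv[1],cv2.cvtColor(cv2.resize(F,None,fx=5,fy=5,interpolation=2),cv2.COLOR_RGB2BGR))
E
python3 slot.py s3
```

```text
t 9.23 p [ 0.5685 -0.0806  0.1259] F [-0.55 -0.65 -4.11] w 0.0133 gf 68.8 q [-23.5  23.8  93.2  10.8  47.4  57.2]
mouth->end G: 76 37 25 29 53 68 67 66 65 65 63 62 61 46 28 24 24 22 22 22 24 23 25 38 59 70 68 67 67 62 65 72 73 71 74 75 63 43 
bays R,M,L (area,dark,z): [(414, 0, 52), (485, 0, 73), (546, 168, 29)]
```

View pics/s3_c.png

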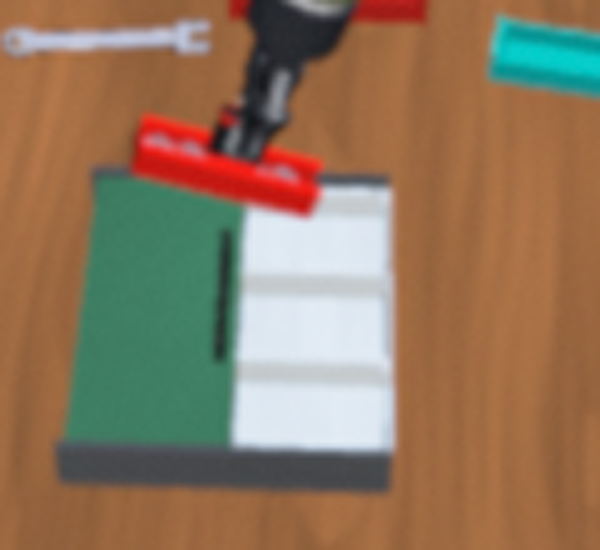

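```bash
sed -i 's/\.0416-\.017\]/.0416-.029]/' slot.py; python3 slot.py s4 | tail -2
```

```text
mouth->end G: 80 60 35 22 27 51 80 101 103 91 74 58 53 47 45 54 56 55 63 71 67 49 33 34 51 77 100 107 103 86 69 71 83 99 104 88 60 34 
bays R,M,L (area,dark,z): [(414, 0, 63), (485, 0, 73), (546, 168, 28)]
```

Emit:
jog_arm --pt "0 0 0 0 1 0" --pt "0 0 0 0 2 0" --pt "0 0 0 0 2.5 0" --pt "0 0 0 0 2.5 0" --pt "0 0 0 0 2.5 0"

```text
time_s: 9.75
position: [0.5692, -0.0798, 0.1261]
tool_rot: [[0.935, 0.055, 0.35], [0.051, -0.999, 0.019], [0.35, 0.0, -0.937]]
ft_force: [-0.4, -0.3, -4.3]
grip_width: 0.0129
gripper_force: 68.8
```

```bash
python3 slot.py s5
```

```text
t 9.75 p [ 0.5692 -0.0798  0.1261] F [-0.43 -0.25 -4.31] w 0.0129 gf 68.8 q [-24.   23.2  95.   13.2  44.2  54.8]
mouth->end G: 106 83 55 36 43 61 80 99 102 84 58 54 71 62 44 47 54 59 63 63 57 42 29 29 44 73 93 106 113 101 75 72 79 80 82 76 57 32 
bays R,M,L (area,dark,z): [(414, 0, 60), (485, 0, 66), (546, 168, 25)]
```

Emit:
jog_arm --pt "0 0 0 0 1 0" --pt "0 0 0 0 2 0" --pt "0 0 0 0 2 0" --pt "0 0 0 0 2 0"

```text
time_s: 10.13
position: [0.569, -0.0798, 0.126]
tool_rot: [[0.922, 0.054, 0.382], [0.05, -0.999, 0.021], [0.383, -0.0, -0.924]]
ft_force: [0.1, -0.1, -3.7]
grip_width: 0.0132
gripper_force: 68.8
```

```bash
python3 slot.py s6
```

```text
t 10.13 p [ 0.569  -0.0798  0.126 ] F [ 0.06 -0.1  -3.68] w 0.0132 gf 68.8 q [-24.5  22.8  96.5  15.5  41.6  52.5]
mouth->end G: 129 95 60 39 52 78 95 100 92 68 51 55 67 60 54 58 54 58 66 66 56 40 28 32 52 80 98 112 114 89 71 79 91 96 86 66 43 25 
bays R,M,L (area,dark,z): [(414, 0, 59), (485, 0, 70), (546, 168, 28)]
```

Emit:
jog_arm --pt "0 0 0 0 1 0" --pt "0 0 0 0 1.5 0" --pt "0 0 0 0 1.5 0" --pt "0 0 0 0 1.5 0"

```text
time_s: 10.52
position: [0.5692, -0.0799, 0.126]
tool_rot: [[0.912, 0.054, 0.406], [0.05, -0.999, 0.022], [0.407, -0.0, -0.913]]
ft_force: [-0.2, -0.5, -3.7]
grip_width: 0.0132
gripper_force: 68.8
```

```bash
python3 slot.py s7
```

```text
t 10.52 p [ 0.5692 -0.0799  0.126 ] F [-0.16 -0.54 -3.73] w 0.0132 gf 68.8 q [-24.8  22.5  97.6  17.4  39.7  50.6]
mouth->end G: 151 116 78 65 80 98 99 80 52 39 50 69 76 65 58 58 54 57 66 67 56 39 29 35 61 88 103 109 89 64 68 90 106 104 79 50 30 22 
bays R,M,L (area,dark,z): [(414, 0, 59), (485, 0, 67), (546, 168, 26)]
```

Emit:
jog_arm --pt "0 0 0 0 0 0" --pt "0 0 0 0 0 0"

```text
time_s: 10.73
position: [0.5694, -0.0799, 0.1261]
tool_rot: [[0.912, 0.055, 0.406], [0.05, -0.999, 0.022], [0.407, 0.0, -0.913]]
ft_force: [-0.4, 0.2, -4.0]
grip_width: 0.0132
gripper_force: 68.8
```

```bash
python3 slot.py s8
```

```text
t 10.73 p [ 0.5694 -0.0799  0.1261] F [-0.44  0.2  -3.97] w 0.0132 gf 68.8 q [-24.8  22.5  97.6  17.4  39.7  50.6]
mouth->end G: 151 117 85 76 90 97 88 63 37 37 57 77 88 75 63 60 54 58 67 68 56 40 30 37 64 94 108 103 80 61 71 93 98 88 66 42 24 20 
bays R,M,L (area,dark,z): [(414, 0, 59), (485, 0, 64), (546, 168, 22)]
```

Emit:
jog_arm --pt "0 0 0 0 1 0" --pt "0 0 0 0 1 0" --pt "0 0 0 0 1 0" --pt "0 0 0 0 1 0"

```text
time_s: 11.12
position: [0.5692, -0.0799, 0.1261]
tool_rot: [[0.905, 0.055, 0.422], [0.049, -0.999, 0.023], [0.423, 0.0, -0.906]]
ft_force: [0.0, -0.5, -3.8]
grip_width: 0.0133
gripper_force: 68.8
```

```bash
python3 slot.py s9
```

```text
t 11.12 p [ 0.5692 -0.0799  0.1261] F [ 0.03 -0.52 -3.82] w 0.0133 gf 68.8 q [-25.1  22.3  98.3  18.7  38.5  49.2]
mouth->end G: 152 122 103 85 58 30 21 31 56 81 95 99 90 66 54 57 54 58 67 68 57 39 28 34 55 73 71 61 68 82 93 83 57 30 19 19 21 20 
bays R,M,L (area,dark,z): [(414, 0, 58), (485, 0, 65), (546, 168, 29)]
```

Emit:
jog_arm --pt "0 0 0 0 0 0" --pt "0 0 0 0 0 0" --pt "0 0 0 0 -7 0" --pt "0 0 0 0 -10 0" --pt "0 0 0 0 -10 0"

```text
time_s: 11.58
position: [0.571, -0.0801, 0.1268]
tool_rot: [[0.964, 0.055, 0.26], [0.054, -0.998, 0.013], [0.26, 0.001, -0.966]]
ft_force: [0.7, 0.5, -3.9]
grip_width: 0.013
gripper_force: 68.8
```

```bash
python3 slot.py s10
```

```text
t 11.58 p [ 0.571  -0.0801  0.1268] F [ 0.74  0.48 -3.88] w 0.013 gf 68.8 q [-22.7  24.6  90.6   8.3  51.4  59.7]
mouth->end G: 83 70 52 67 96 114 123 121 102 69 42 59 88 91 62 48 52 56 59 67 74 63 39 32 53 84 106 117 114 95 66 37 18 16 18 18 16 20 
bays R,M,L (area,dark,z): [(414, 9, 84), (485, 0, 66), (546, 169, 24)]
```

View pics/s10_c.png

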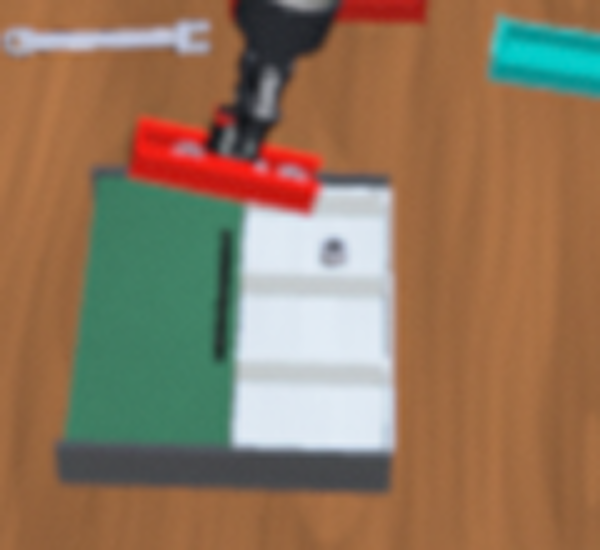

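Only one nut came out: it lies in the right bay at crop (333, 250). The middle bay is next.

Run:
```python
from go import *
plan(pour(0,15,.127,.067),pour(0,23,.127,.067),pour(0,25,.127,.067))
```

```text
t 11.63 p [ 0.5702 -0.0797  0.1262] F [-0.65  0.69 -4.62] w 0.0133 gf 68.8 q [-22.7  24.6  90.8   8.4  51.2  59.6]
[0.1, -9.19, -0.06, -0.0, -0.14, 0.09] rows>= 2.2
[0.1, -9.19, -0.06, -0.01, 7.86, 0.09] rows>= 1.1
[0.1, -9.19, -0.06, -0.01, 9.86, 0.09] rows>= 0.3
```

Emit:
jog_arm --pt "0 -1.5 0 0 0 0" --pt "0 -3.5 0 0 0 0" --pt "0 -5.5 0 0 0 0" --pt "0 -7.5 0 0 0 0" --pt "0 -9 0 0 0 0" --pt "0.1 -9.2 0 0 0 0" --pt "0.1 -9.2 0 0 4 0" --pt "0.1 -9.2 0 0 8 0"

```text
time_s: 12.3
position: [0.5656, 0.0119, 0.1266]
tool_rot: [[0.917, 0.055, 0.395], [0.051, -0.998, 0.021], [0.396, 0.001, -0.918]]
ft_force: [-0.2, 0.8, -4.3]
grip_width: 0.0132
gripper_force: 69.0
```

Emit:
jog_arm --pt "0 0 0 0 1 0" --pt "0 0 0 0 1.5 0"

```text
time_s: 12.47
position: [0.5642, 0.0116, 0.1259]
tool_rot: [[0.908, 0.054, 0.415], [0.049, -0.999, 0.023], [0.415, -0.0, -0.91]]
ft_force: [0.9, 0.1, -4.4]
grip_width: 0.0126
gripper_force: 69.0
```

```bash
python3 slot.py s11
```

```text
t 12.47 p [0.5642 0.0116 0.1259] F [ 0.95  0.12 -4.38] w 0.0126 gf 69.0 q [-14.2  21.4  99.9  12.2  35.8  64.3]
mouth->end G: 222 193 149 114 95 71 42 30 45 68 88 107 104 79 60 54 50 61 72 78 61 35 28 48 87 116 120 87 49 23 18 18 18 19 18 17 18 21 
bays R,M,L (area,dark,z): [(414, 41, 59), (485, 0, 69), (546, 168, 27)]
```

Emit:
jog_arm --pt "0 0 0 0 0 0" --pt "0 0 0 0 -2 0" --pt "0 0 0 0 -8 0" --pt "0 0 0 0 -10 0" --pt "0 0 0 0 -10 0"

```text
time_s: 12.93
position: [0.567, 0.0116, 0.127]
tool_rot: [[0.966, 0.055, 0.252], [0.053, -0.999, 0.013], [0.252, 0.001, -0.968]]
ft_force: [0.0, -0.5, -3.1]
grip_width: 0.0127
gripper_force: 69.0
```

```bash
python3 slot.py s12
```

```text
t 12.93 p [0.567  0.0116 0.127 ] F [ 0.03 -0.46 -3.13] w 0.0127 gf 69.0 q [-12.6  23.8  91.9   5.   50.3  71.5]
mouth->end G: 186 171 112 48 37 67 95 115 122 116 98 73 58 52 45 45 51 58 57 63 71 62 38 30 35 35 28 21 20 18 17 18 17 18 18 18 19 26 
bays R,M,L (area,dark,z): [(414, 18, 57), (485, 8, 98), (546, 168, 29)]
```

```bash
python3 -c "
from look import *
look('s13')"
```

```text
0.68 [336, 293] 537 tray xy [0.06  0.543] z 0.098
0.58 [202, 299] 467 tray xy [0.079 0.014] z 0.107
0.33 [220, 300] 3262 tray xy [0.06 0.05] z 0.034
```

View pics/s13_c.png

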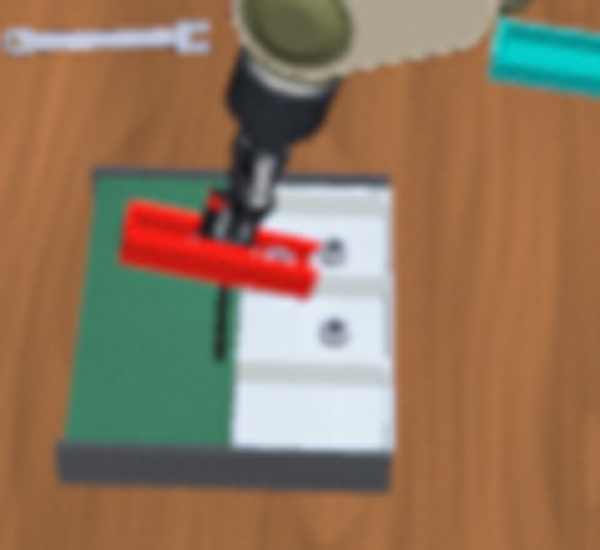

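One nut is in the right bay at crop (333, 250), one in the middle at (335, 330), and three are left. All three can go in the left bay.

Run:
```python
from go import *
plan(pour(1,15,.128,.067),pour(1,30,.128,.067))
```

```text
t 13.08 p [0.565  0.0121 0.126 ] F [-0.02  0.5  -3.68] w 0.013 gf 69.0 q [-12.6  23.8  92.3   5.1  50.1  71.5]
[0.15, -9.3, -0.16, -0.02, 0.45, 0.03] rows>= 2.2
[0.15, -9.3, -0.16, -0.03, 15.45, 0.03] rows>= 2.1
```

Emit:
jog_arm --pt "0 -1.5 0 0 0 0" --pt "0 -3.5 0 0 0 0" --pt "0 -5.5 -0.1 0 0 0" --pt "0.1 -7.5 -0.1 0 0 0" --pt "0.1 -9 -0.1 0 0 0" --pt "0.1 -9.3 -0.1 0 0 0" --pt "0.1 -9.3 -0.1 0 0 0" --pt "0.1 -9.3 -0.1 0 4 0"

```text
time_s: 13.75
position: [0.5624, 0.1044, 0.1281]
tool_rot: [[0.946, 0.055, 0.32], [0.052, -0.999, 0.017], [0.32, 0.0, -0.947]]
ft_force: [0.2, -0.0, -3.3]
grip_width: 0.0131
gripper_force: 69.1
```

Emit:
jog_arm --pt "0 0 0 0 3 0" --pt "0 0 0 0 6 0" --pt "0 0 0 0 8 0" --pt "0 0 0 0 9 0" --pt "0 0 0 0 9 0" --pt "0 0 0 0 9 0" --pt "0 0 0 0 9 0" --pt "0 0 0 0 9 0"

```text
time_s: 14.42
position: [0.5612, 0.1046, 0.1277]
tool_rot: [[0.885, 0.054, 0.462], [0.048, -0.999, 0.025], [0.462, 0.0, -0.887]]
ft_force: [-0.1, 0.0, -3.2]
grip_width: 0.013
gripper_force: 69.1
```

```bash
python3 slot.py s14
```

```text
t 14.42 p [0.5612 0.1046 0.1277] F [-0.11  0.02 -3.24] w 0.013 gf 69.1 q [ -2.5  21.4 100.8   5.1  30.5  80.6]
mouth->end G: 211 199 170 140 116 91 76 90 111 131 129 120 97 67 49 54 60 60 72 85 70 40 28 28 25 20 18 18 17 18 18 18 19 18 18 18 18 19 
bays R,M,L (area,dark,z): [(414, 259, 44), (485, 72, 64), (546, 176, 56)]
```

Emit:
jog_arm --pt "0 0 0 0 2 0" --pt "0 0 0 0 4 0" --pt "0 0 0 0 4 0" --pt "0 0 0 0 4 0" --pt "0 0 0 0 4 0" --pt "0 0 0 0 4 0" --pt "0 0 0 0 4 0" --pt "0 0 0 0 4 0"

```text
time_s: 15.13
position: [0.5611, 0.105, 0.1277]
tool_rot: [[0.851, 0.055, 0.522], [0.047, -0.999, 0.028], [0.523, 0.0, -0.852]]
ft_force: [-0.5, 0.1, -1.5]
grip_width: 0.0133
gripper_force: 69.3
```

Emit:
jog_arm --pt "0 0 0 0 0 0" --pt "0 0 0 0 0 0" --pt "0 0 0 0 0 0" --pt "0 0 0 0 0 0"

```text
time_s: 15.47
position: [0.5609, 0.105, 0.1275]
tool_rot: [[0.851, 0.055, 0.522], [0.047, -0.999, 0.028], [0.523, 0.0, -0.853]]
ft_force: [-0.1, -0.5, -2.5]
grip_width: 0.013
gripper_force: 69.3
```

```bash
python3 slot.py s15
```

```text
t 15.47 p [0.5609 0.105  0.1275] F [-0.1  -0.5  -2.52] w 0.013 gf 69.3 q [ -2.7  20.9 103.8   7.5  24.   78.2]
mouth->end G: 208 203 182 123 56 24 17 19 19 19 18 19 22 30 43 60 57 61 88 98 70 38 28 26 23 21 19 20 19 18 19 18 14 18 17 19 19 21 
bays R,M,L (area,dark,z): [(414, 303, 33), (485, 87, 69), (546, 182, 76)]
```

Run:
```python
from go import *
plan(((.58,.10,.16),3.1,16),((.58,.07,.18),3.6,0),((.5155,-.418,.17),4.1,0))
```

```text
t 15.52 p [0.5609 0.105  0.1276] F [-0.36  0.48 -2.93] w 0.0127 gf 69.3 q [ -2.7  20.9 103.8   7.5  24.   78.2]
[3.3, 0.6, -1.78, -0.01, -15.52, 0.03] rows>= 2.2
[4.21, 3.6, -3.57, 0.13, -31.52, -0.45] rows>= 2.2
[-4.08, 51.97, -7.48, 0.27, -31.51, -0.94] rows>= 11.8
```

Emit:
jog_arm --pt "1.5 0.3 -1 0 -7 0" --pt "3.3 0.6 -1.8 0 -14 0" --pt "3.8 1.5 -2.7 0.1 -21 0" --pt "4.2 2.5 -3.5 0.1 -28 -0.2" --pt "4.2 3.6 -3.6 0.1 -31.5 -0.4" --pt "4.2 3.6 -3.6 0.1 -31.5 -0.4"

```text
time_s: 16.02
position: [0.5819, 0.0679, 0.1816]
tool_rot: [[0.998, 0.06, -0.002], [0.06, -0.998, -0.002], [-0.002, 0.002, -1.0]]
ft_force: [-0.3, -0.7, -2.1]
grip_width: 0.013
gripper_force: 69.2
```

Emit:
jog_arm --pt "0 3 0 0 0 0" --pt "0 6.5 0 0 0 0" --pt "0 10 0 0 0 0" --pt "0 13 0 0 0 0" --pt "0 15 0 0 0 0" --pt "0 15 0 0 0 0"

```text
time_s: 16.52
position: [0.5894, -0.0837, 0.1799]
tool_rot: [[0.998, 0.058, 0.001], [0.058, -0.998, -0.002], [0.001, 0.002, -1.0]]
ft_force: [-0.1, -0.6, -2.6]
grip_width: 0.0133
gripper_force: 69.4
```

Run:
```python
from look import *
look('s16')
plan(((.5155,-.418,.17),4.1,0),((.5155,-.418,.12),4.1,0))
```

```text
0.4 [233, 318] 44 tray xy [-0.013  0.097] z 0.014
t 16.62 p [ 0.589  -0.0802  0.18  ] F [-0.15  0.48 -2.87] w 0.0133 gf 69.4 q [-19.2  28.5  71.9   0.   79.6  67.4]
[-9.38, 33.28, 1.0, -0.0, -0.02, -0.64] rows>= 8.3
[-9.38, 33.28, 6.0, -0.0, -0.02, -0.64] rows>= 1.2
```

View pics/s16_c.png

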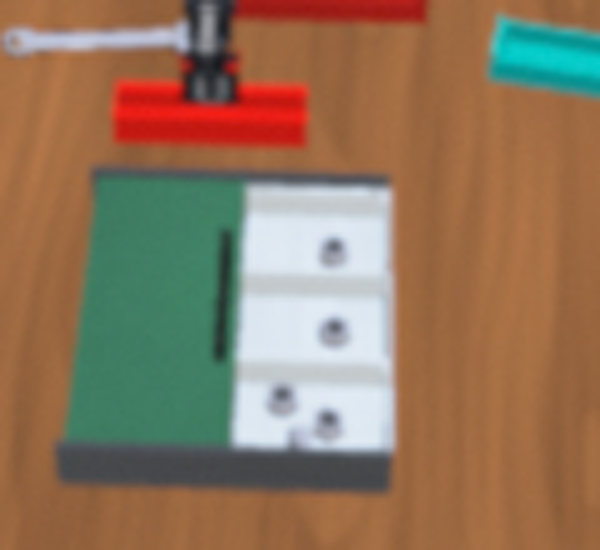

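Tray: right bay one nut (333, 250), middle one (335, 330), left three (282, 400), (328, 422), (300, 438). The shaker is empty, so I'll take it to the red slot.

Emit:
jog_arm --pt "-1 3.5 0.5 0 0 0" --pt "-2 7.5 1 0 0 0" --pt "-3.2 11.5 1 0 0 0" --pt "-4.4 15.5 1 0 0 -0.6" --pt "-5.6 19.5 1 0 0 -0.6" --pt "-6.8 23.5 1 0 0 -0.6" --pt "-8 27.5 1 0 0 -0.6" --pt "-8.9 31 1 0 0 -0.6"

```text
time_s: 17.28
position: [0.519, -0.3958, 0.1704]
tool_rot: [[0.997, 0.073, 0.0], [0.073, -0.997, -0.0], [0.0, 0.0, -1.0]]
ft_force: [1.0, -0.5, -2.4]
grip_width: 0.0132
gripper_force: 69.3
```

Emit:
jog_arm --pt "-0.5 2.3 0 0 0 0" --pt "-0.5 2.3 1 0 0 0" --pt "-0.5 2.3 3 0 0 0" --pt "-0.5 2.3 5 0 0 0" --pt "-0.5 2.3 5 0 0 0" --pt "-0.5 2.3 5 0 0 0"

```text
time_s: 17.78
position: [0.5165, -0.4164, 0.1197]
tool_rot: [[0.997, 0.074, -0.001], [0.074, -0.997, 0.002], [-0.001, -0.002, -1.0]]
ft_force: [1.3, 0.4, -1.7]
grip_width: 0.0132
gripper_force: 69.4
```

Run:
```python
from go import *
plan(((.5152,-.4178,.08),4.1,0),((.5152,-.4178,.0466),4.1,0))
im=env.get_image('side'); W=cloud(im); F=im['frame']
hsv=cv2.cvtColor(F,cv2.COLOR_RGB2HSV); H,S,V=[hsv[...,i].astype(int) for i in range(3)]
red=((H<8)|(H>172))&(S>150)
for n,z0,z1 in(('shaker roof',.095,.115),('slot',.0,.04)):
    m=red&(W[...,1]<-.33)&(W[...,1]>-.5)&(W[...,0]>.35)&(W[...,0]<.66)&(W[...,2]>z0)&(W[...,2]<z1); P=W[m]
    print(n,len(P),rect(P),np.percentile(P[:,0],[2,98]))
```

```text
t 17.78 p [ 0.5165 -0.4164  0.1197] F [ 1.32  0.37 -1.68] w 0.0132 gf 69.4 q [-49.1  38.2  64.    0.   77.9  36.7]
[-0.14, 0.14, 3.97, -0.09, 0.05, 0.13] rows>= 1.0
[-0.14, 0.15, 7.31, -0.09, 0.05, 0.13] rows>= 0.8
shaker roof 191 (array([ 517.6, -418. ]), array([142.2,  57.8]), 3.81) [0.44751482 0.58673202]
slot 453 (array([ 517.4, -422.2]), array([187.4, 111.8]), -6.46) [0.42905912 0.60417273]
```

Emit:
jog_arm --pt "-0.1 0.1 1.5 0 0 0" --pt "-0.1 0.1 3 0 0 0" --pt "-0.1 0.1 4.2 0 0 0" --pt "-0.1 0.1 5.2 0 0 0" --pt "-0.1 0.1 6 0 0 0" --pt "-0.1 0.1 6.5 0 0 0" --pt "-0.1 0.1 6.8 0 0 0" --pt "-0.1 0.1 6.8 0 0 0"

```text
time_s: 18.5
position: [0.5152, -0.419, 0.0522]
tool_rot: [[0.997, 0.072, 0.0], [0.072, -0.997, -0.0], [0.0, 0.0, -1.0]]
ft_force: [-0.3, 0.4, -2.4]
grip_width: 0.0133
gripper_force: 69.7
```

Emit:
jog_arm --pt "0 0 0.2 0 0 0" --pt "0 0 0.4 0 0 0" --pt "0 0 0.4 0 0 0" --pt "0 0 0.4 0 0 0"

```text
time_s: 18.83
position: [0.5152, -0.4191, 0.0485]
tool_rot: [[0.997, 0.072, 0.0], [0.072, -0.997, -0.0], [0.0, 0.0, -1.0]]
ft_force: [0.1, -1.0, -1.5]
grip_width: 0.0133
gripper_force: 69.7
```

Run:
```python
from go import *
plan(((.5152,-.4178,.0466),4.1,0))
```

```text
t 18.83 p [ 0.5152 -0.4191  0.0485] F [ 0.11 -0.97 -1.46] w 0.0133 gf 69.7 q [-49.3  42.4  68.4   0.   69.2  36.5]
[0.01, -0.13, 0.19, 0.03, -0.02, 0.04] rows>= 0.1
```

Emit:
jog_arm --pt "0 0 0.1 0 0 0" --pt "0 0 0.2 0 0 0" --pt "0 0 0.3 0 0 0" --pt "0 0 0.3 0 0 0" --pt "0 0 0.3 0 0 0"

```text
time_s: 19.25
position: [0.5152, -0.4192, 0.0462]
tool_rot: [[0.997, 0.072, 0.001], [0.072, -0.997, -0.001], [0.001, 0.001, -1.0]]
ft_force: [-1.1, 1.5, 5.8]
grip_width: 0.0131
gripper_force: 70.6
```

Emit:
jog_arm --pt "0 0 0 0 0 0" --pt "0 0 0 0 0 0" --pt "0 0 0 0 0 0" --pt "0 0 0 0 0 0" --pt "0 0 0 0 0 0" --pt "0 0 0 0 0 0" --hand 1

```text
time_s: 19.75
position: [0.5152, -0.419, 0.0452]
tool_rot: [[0.997, 0.072, 0.0], [0.072, -0.997, -0.0], [0.0, 0.0, -1.0]]
ft_force: [-0.1, 0.2, -0.3]
grip_width: 0.0839
gripper_force: 0.0
```

Emit:
jog_arm --pt "0 0 -1 0 0 0" --pt "0 0 -3 0 0 0" --pt "0 0 -6 0 0 0" --pt "0 0 -10 0 0 0" --pt "0 0 -14 0 0 0" --pt "0 0 -18 0 0 0" --pt "0 0 -18 0 0 0" --pt "0 0 -18 0 0 0"

```text
time_s: 20.42
position: [0.5155, -0.4194, 0.2287]
tool_rot: [[0.997, 0.072, 0.004], [0.072, -0.997, -0.005], [0.004, 0.005, -1.0]]
ft_force: [-0.5, 0.2, -0.0]
grip_width: 0.0852
gripper_force: 0.0
```

Run:
```python
from go import *
st()
im=env.get_image('side'); W=cloud(im); F=im['frame']; save('s20.png',im)
cv2.imwrite('pics/s20_c.png',cv2.cvtColor(cv2.resize(F[110:260,250:400],None,fx=4,fy=4,interpolation=2),cv2.COLOR_RGB2BGR))
m=(W[...,1]<-.33)&(W[...,1]>-.5)&(W[...,0]>.45)&(W[...,0]<.6)&(W[...,2]>.055)&(W[...,2]<.1)
P=W[m]; print('grip',len(P),rect(P),np.percentile(P[:,2],[2,50,98]))
```

```text
t 20.42 p [ 0.5155 -0.4194  0.2287] F [-0.55  0.19 -0.05] w 0.0852 gf 0.0 q [-49.3  33.7  54.2   0.   91.7  36.5]
grip 52 (array([ 514.1, -413.8]), array([37.1, 22.8]), 6.05) [0.05529481 0.07219176 0.08373117]
```

View pics/s20_c.png

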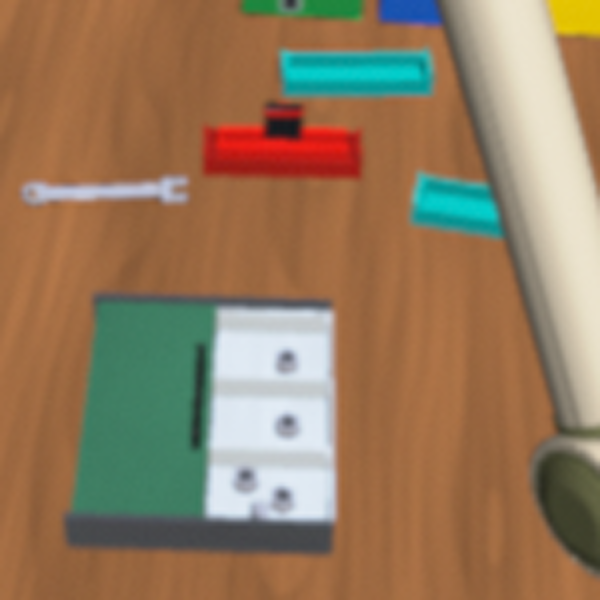

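The red shaker sits flat in the red slot at (283, 150). The nuts lie one, one and three in the bays, and the cover is open. I'll hand it in.

```bash
python3 -c "
from rig import env
print(env.close_job())"
```

```text
the job is handed in; nothing more can be done
None
```

The job is handed in at about 20 s on the robot's clock: cover fully open, nuts one, one and three in the right, middle and left bays, and the empty red shaker flat in the red slot; the hand-in returned no verdict.

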